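# Release the safety catch and clamp the mailing tube

## Task

The mailing tube is lying in the bench clamp, ready to be held for labelling. First slide the clamp's safety catch fully back, away from the clamp's arm, while that arm is still up; then push the arm's handle down until its pad rests on the tube, and let go. Leave the catch back and the tube in its cradle, and do not disturb the other things on the bench.

Things in the scene. Friction and masses are not known exactly. Their poses are not given: they have to be found in the camera images.
- clamp_base: Fixed grey tube clamp. Origin on the table; x from handle end to hinge (away from robot), z up. In this frame, mm: base plate x -130..170, y -120..120, 12 thick; hinge axis along y at x 120, z 100; arm in the plane y 0; hinge cheeks x 105..155 to z 127; catch post with bolt guide x -67..-23, y 40..80, to z 192; two cradle saddles, walls to z 62, hold the tube along y at x 20.
- clamp_arm (a joint): Clamp arm hinge, rad. 0 = raised, the arm sloping up from the hinge towards the robot at 0.6 above level; grows as the handle goes down; 0.6 = level. Starts 0 to 0.05. With the catch forward it is blocked at about 0.09. The pad meets the tube at about 0.54; bare end stop 0.68. Stiff: stays where left, about 2 to 5 N down on the grip moves it.
- lever_grip (a point): On the axis of the arm's round black grip (30 mm thick, 100 mm long), 255 mm from the hinge axis, 35 mm short of the free end. x axis: along the arm to the hinge. Its steel bar is 24 wide, 20 thick; under it, 100 mm from the hinge, a 50 x 100 mm rubber pad, face 25 mm below the arm's axis.
- safety_catch (a joint): Slide of the safety catch, m: a steel bolt (22 x 16 mm, 155 mm long) along the clamp's y, through the guide on the post, its tip under the arm when forward. 0 = fully forward, grows towards the clamp's +y to 0.055 = fully back (end stop); clear of the arm beyond about 0.04. Starts 0 to 0.008. Friction about 3 N; stays where left.
- catch_tab (a point): Middle of the top edge of the catch's upright thumb tab: steel plate 44 mm wide (clamp x), 10 mm thick (clamp y), rising 83 mm above the bolt to 259 mm above the table. Moves with the catch. At catch 0 it is at clamp x -45, y 125 mm, with 40 mm free between guide and tab. Push its side that faces the arm. Axes as the clamp's.
- tube: Loose closed cardboard mailing tube, 60 mm diameter, 200 mm long with white end caps, lying along the clamp's y axis in the cradle. Origin: its centre, 51 mm above the table; y along the tube.
- tape_roll: Bystander: roll of brown packing tape, 90 mm across, 48 mm high, lying flat on the front right corner of the clamp's base plate. Origin: centre of its underside.
- small_carton: Bystander: closed cardboard carton 150 x 110 x 80 mm. Origin: centre of its underside.
- label_roll: Bystander: roll of white labels, 100 mm across, 60 mm high, lying flat. Origin: centre of its underside.
- steel_bowl: Bystander: steel bowl, 140 mm across, 50 mm high. Origin: centre of its underside.
- mug: Bystander: white mug, 80 mm across, 95 mm high. Origin: centre of its underside.
- screwdriver: Bystander: black-handled screwdriver, about 200 mm long, lying on the table between robot and clamp.
- marker: Bystander: marker pen 140 mm long, 19 mm thick, lying on the table between robot and clamp.
Things that resemble listed ones, but are neither listed nor needed, are in the scene too. What is shaped like the tube but blue is not meant.

How it is judged:
On the way, in this order (a step that is already met when the one before it is completed fails the run):
1. the safety catch is slid fully back (at least 45 of its 55 mm) while the arm is still up (value of joint safety_catch above 0.045 m and value of joint clamp_arm below 0.15 rad), for 0.1 s.
2. the arm is pushed down until its pad rests on the tube (value of joint clamp_arm above 0.51 rad and value of joint safety_catch above 0.04 m), for 0.2 s.
At the end, for the whole second after the job is handed in: The arm is down with its pad on the tube or within about 3 mm of it (joint 0.51 to 0.60 rad) and at rest, the catch is still back (over 40 of its 55 mm), and the tube lies at rest in its cradle within 30 mm of where it started (all of step 2 and value of joint clamp_arm below 0.6 rad and velocity of joint clamp_arm between -0.05 and 0.05 rad/s and x of tube in the frame of clamp_base between 0.008 and 0.032 m and z of tube in the frame of clamp_base below 0.06 m and distance of tube from where it was at the start of the episode below 0.03 m and linear speed of tube below 0.02 m/s); the robot touches nothing.
It fails at once if the arm is forced down past the catch while the catch is still forward (value of joint clamp_arm above 0.18 rad and value of joint safety_catch below 0.03 m).
It fails at once if another loose thing on the bench is moved by more than 30 mm (distance of any of tape_roll, small_carton, label_roll, steel_bowl, mug, screwdriver, marker from where it was at the start of the episode above 0.03 m).
It also fails if it takes over 38 s, if anything falls off the work surface, if the arm or the gripper's body presses on something with over 40 N, if the wrist force passes 120 N, or if a joint passes its speed limit or range.

## Robot

A 6-joint arm with a two-finger parallel gripper is mounted at the origin on the work surface. World frame = base frame: x ahead of the robot, y to its left, z up, the work surface at z = 0. Lengths are in m, angles in rad, forces in N, time in s.
With the tool pointing down it reaches from about 0.35 to 0.975 m from the base axis. Payload 4.9 kg.
Tool frame: the origin (TCP) lies midway between the tips of the shut fingers; the grasp point (between the pads) lies 19 mm behind it (manip.pinch_z is the x of the grasp point in the tool frame, in m); x points along the fingers, y is the direction in which the jaws open and shut, and the axes are right-handed (so a half turn about x gives the same grasp; the last joint's range is limited). The gripper opens to 85 mm and grips with 20 to 120 N. Pads are 22 mm wide; open, the fingers measure 114 mm over their backs; the gripper's body (76 mm by 85 mm) begins 54 mm behind the grasp point. The pads swing forward as they close: fully open they stand 13 mm farther back than shut.
Start: joints at [1.193, 0.053, 1.613, -0, 1.476, -0.119], TCP at [0.16, 0.604, 0.207] pointing down, gripper open.
Joint ranges: [-3.01, 3.01], [-1.01, 2.22], [0.06, 2.58], [-1.02, 4.17], [0.09, 2.62], [-3.14, 3.14]. Speed limits (rad/s): [2.57, 2.57, 3.14, 3.14, 3.14, 3.14].

## Interface

Orientations are given as a unit quaternion [w, x, y, z].
In Python, from plant import sensors, cams, workorder, manip gives the robot as it stands.
- The arm moves only by the tool drive_tool, never from a script. Its argument "series" is a list of rows, each an object of numbers: "x", "y", "z": the shift along the tool's x, y, z in units of 25 mm (1.0 is 25 mm); "ax", "ay", "az": the turn, a rotation vector about the tool's x, y, z in units of 5 degrees (1.0 is 5 degrees). A call has 1 to 5 rows; each row is the pose to reach, as a shift and turn from the pose commanded when the call began, along the tool's axes at that moment; what a row does not reach only later rows make up. A row lasts 1/12 s, in which the tool goes at most 41.7 mm and 7.16 degrees, less where a joint would pass 70% of its speed; a pose out of reach is approached as far as the arm can. A call with a gripper value outside its range is refused whole. "hand" is the opening, from 0 (shut) to 1 (fully open), set as the call begins (left out, the last holds). The fingers move at their own pace and stop on an object; the grip force is fixed at half the most. Time passes only in rows, so rows that repeat a pose let the fingers close. It gives the time, the measured TCP pose, the force and the opening at its end, in the units of the state.
- sensors.state(): the state, without advancing time (a new reading comes with each control period).
- cams.grab_frame(name): name is "scene" or "top"; returns a dict with "img" (400x640x3 uint8, blue, green, red), "camera_matrix" (3x3 intrinsics, pixels), "k1" (the pictures are not rectified: a ray, as slopes to the right and down, at radius r is drawn at 1 + k1 r^2 times it, then the intrinsics apply), "cam_to_world" (4x4, takes a point from camera to world coordinates). Camera axes: x right, y down, z forward; pixel columns grow to the right and rows downward; lengths in m; the calibration is good to about 2 mm. A picture is of the moment at which its call begins. There is no depth.
- workorder.job_done(): hands the job in, once; it reports no verdict.
The state is a dict: "time": time; "joint_pos": joint angles; "joint_vel": joint speeds; "joint_efforts": joint torques, N m; "tool_pos": TCP position; "tool_rot": TCP orientation; "contact_force": force on the tool from outside, world axes, zero at the start; "ft_torque": the same for the moment, N m; "gripper_width": opening from 0.0 (shut) to 1.0 (fully open).
Only numpy, scipy, OpenCV 4.12 (cv2) and the standard library are available. Lean on these libraries where they do the work, as an engineer would, in place of code of your own. Each camera call takes 0.05 s, during which the arm holds its last target.

## Working session

There is one attempt and no reset: what is moved stays moved. The work goes in short steps, Python scripts to look and compute and a tool call to move; the robot and the scene stay as the last step left them, time stands still between calls to the robot, and variables do not carry over. Pictures are saved under pics/ and viewed, and the job is handed in when it is done.

Besides the shell and the picture viewer there is one more tool, called by a JSON object that holds its "fn" and its "kwargs", one argument or row to a line. drive_tool: Moves the arm, as the interface text tells. Its arguments: {"type":"object","properties":{"series":{"type":"array","items":{"type":"object","properties":{"x":{"type":"number"},"y":{"type":"number"},"z":{"type":"number"},"ax":{"type":"number"},"ay":{"type":"number"},"az":{"type":"number"}}}},"hand":{"type":"number"}},"required":["series"]}

```bash
mkdir -p pics; ls; python3 - <<'E'
from plant import sensors, cams, workorder, manip
import cv2,json
for n in("scene","top"):
    f=cams.grab_frame(n); cv2.imwrite(f"pics/{n}0.png",f["img"]); print(n,f["camera_matrix"],f["k1"],f["cam_to_world"])
print(sensors.state(),manip.pinch_z)
E
```

```text
pics
scene [[453.7023379    0.         316.47453469]
 [  0.         453.7023379  204.24856422]
 [  0.           0.           1.        ]] -0.07883852378952229 [[ 0.78827029  0.5243452  -0.32201252  1.01418845]
 [ 0.61531679 -0.6683855   0.41790677 -0.64112381]
 [ 0.00389891 -0.5275632  -0.84950684  1.46809247]
 [ 0.          0.          0.          1.        ]]
top [[510.93923358   0.         317.48863314]
 [  0.         510.93923358 203.08478565]
 [  0.           0.           1.        ]] -0.08137135482755493 [[-0.00623921 -0.98267341  0.18524051  0.25012764]
 [-0.99997554  0.00554563 -0.00426212 -0.00403371]
 [ 0.003161   -0.18526257 -0.98268397  1.44913686]
 [ 0.          0.          0.          1.        ]]
{'time': 0.1, 'joint_pos': array([ 1.19300179e+00,  5.33178606e-02,  1.61414712e+00,  1.46507697e-05,
        1.47601588e+00, -1.18997780e-01]), 'joint_vel': array([ 0.0001875 , -0.00316215, -0.00276119, -0.00076504,  0.00155035,
        0.00028295]), 'joint_efforts': array([ 1.14427057e-03, -3.94905674e+01, -3.71363533e+01, -1.13977273e-04,
        3.91883572e-03, -1.44743780e-06]), 'tool_pos': array([0.15971634, 0.60361856, 0.20607497]), 'tool_rot': array([ 0.70102566,  0.09059797,  0.70136391, -0.09188962]), 'contact_force': array([-0.14859351, -0.21587143,  0.58058683]), 'ft_torque': array([-0.0001729 , -0.01937657, -0.01493881]), 'gripper_width': 0.9965281599045923} -0.0187
```

View pics/scene0.png

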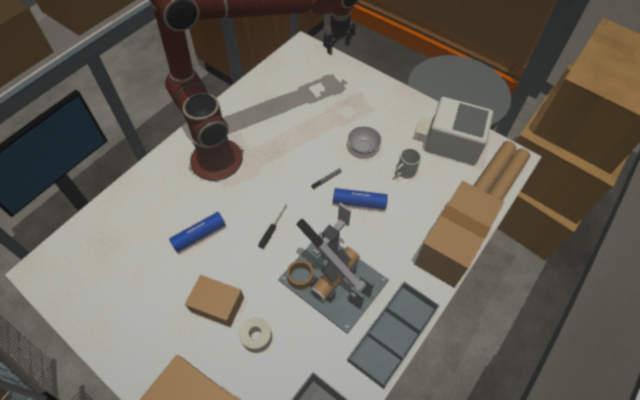

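View pics/top0.png

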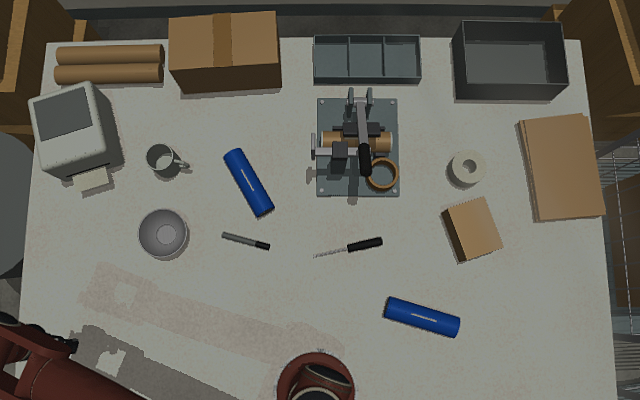

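The top view shows the clamp plate at about px (317–400, 97–196), the tab at (313,146), the grip at (365,160) and the tape roll at (382,173). I'll enlarge it to pick features.

```bash
python3 - <<'E'
import cv2
i=cv2.imread("pics/top0.png")[80:210,290:420]; cv2.imwrite("pics/topz.png",cv2.resize(i,None,fx=4.5,fy=4.5,interpolation=cv2.INTER_CUBIC))
i=cv2.imread("pics/scene0.png")[195:335,270:400]; cv2.imwrite("pics/scz.png",cv2.resize(i,None,fx=4.2,fy=4.2,interpolation=cv2.INTER_CUBIC))
E
```

```text
(no output)
```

View pics/topz.png

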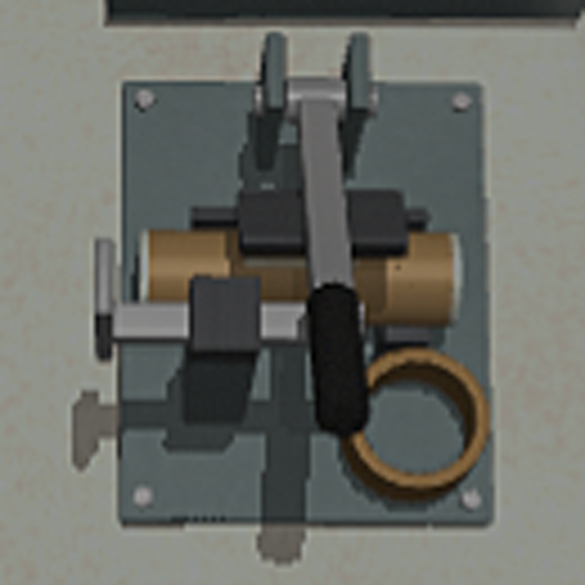

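View pics/scz.png

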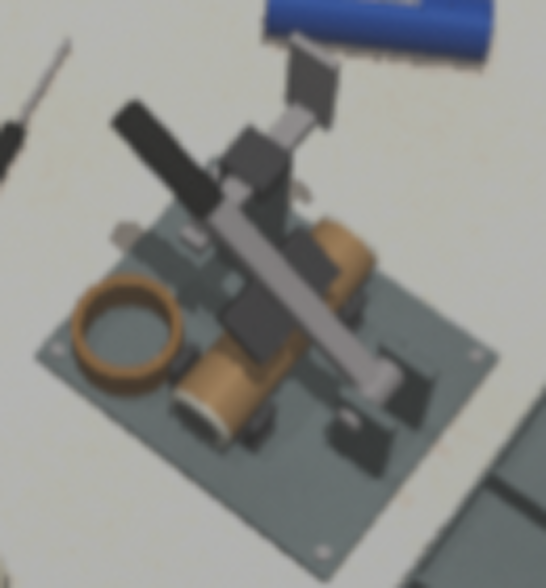

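Plate corners in the zoom: (122,83), (483,83), (493,523), (118,523). The tab spans (95–112, 240–358), and its top edge is the light strip. Next I'll fit the clamp pose to both views.

```bash
cat > h.py <<'E'
import numpy as np,cv2
from scipy.optimize import least_squares
from scipy.spatial.transform import Rotation as R
from plant import sensors,cams,workorder,manip
def proj(f,P):
    T=np.linalg.inv(f["cam_to_world"]); P=np.atleast_2d(P)
    return cv2.projectPoints(P.astype(float),cv2.Rodrigues(T[:3,:3])[0],T[:3,3],f["camera_matrix"],np.array([f["k1"],0,0,0.]))[0][:,0]
def w(p,P):
    P=np.atleast_2d(P)*1.0; c,s=np.cos(p[2]),np.sin(p[2])
    return np.c_[p[0]+c*P[:,0]-s*P[:,1],p[1]+s*P[:,0]+c*P[:,1],P[:,2]]
E
python3 - <<'E'
from h import *
ft,fs=cams.grab_frame("top"),cams.grab_frame("scene")
C=np.array([[.17,.12,.012],[.17,-.12,.012],[-.13,-.12,.012],[-.13,.12,.012]])
ut=np.array([[122,83],[483,83],[493,523],[118,523]])/4.5+[290,80]
us=np.array([[495,357],[325,580],[38,355]])/4.2+[270,195]
def r(p): return np.r_[(proj(ft,w(p,C))-ut).ravel(),(proj(fs,w(p,C[:3]))-us).ravel()]
s=least_squares(r,[.65,-.08,0]);p=s.x;print(p,s.fun.round(1));np.save("p.npy",p)
for q in(0,.008):
  for n,f,o,k in(("t",ft,[290,80],4.5),("s",fs,[270,195],4.2)):
    tab=[[-.067,.125+q,.259],[-.023,.125+q,.259]]
    th=.6;g=[.12-.255*np.cos(th),0,.1+.255*np.sin(th)];e=[.12-.29*np.cos(th),0,.1+.29*np.sin(th)]
    print(q,n,((proj(f,w(p,tab+[g,e]))-o)*k).round())
print(w(p,[[-.045,.125,.259],g,e]))
E
```

```text
[ 0.67178763 -0.12856945 -0.01093701] [-0.2 -1.2 -0.4 -0.6  0.2 -0.2  0.1 -0.7  0.5 -1.1 -0.6 -0.1 -2.4 -0.6]
0 t [[110. 313.]
 [111. 235.]
 [341. 364.]
 [345. 407.]]
0 s [[284.  35.]
 [331.  67.]
 [154. 142.]
 [123. 107.]]
0.008 t [[ 95. 313.]
 [ 96. 235.]
 [341. 364.]
 [345. 407.]]
0.008 s [[290.  28.]
 [338.  60.]
 [154. 142.]
 [123. 107.]]
[[ 0.62815742 -0.00308477  0.259     ]
 [ 0.58133246 -0.1275801   0.24398383]
 [ 0.55244744 -0.12726417  0.26374632]]
```

Predictions agree with both pictures: the catch is at about 3–4 mm and the arm is raised. Now the tool axes and the route.

```bash
cat >> h.py <<'E'
def rot(s): return R.from_quat(s["tool_rot"],scalar_first=True).as_matrix()
def goal(P):
    s=sensors.state();M=rot(s);d=M.T@(np.array(P)-s["tool_pos"])/.025
    print("units",d.round(2),"t",s["time"].__round__(2),"F",s["contact_force"].round(1))
E
python3 - <<'E'
from h import *
s=sensors.state();M=rot(s);print(M.round(3))
M2=np.array([[0,0,1],[0,1,0],[-1,0,0]]).astype(float)  # x down, y->+y, z->+x
print("turn",R.from_matrix(M.T@M2).as_rotvec(degrees=True)/5)
p=np.load("p.npy")
P=w(p,[[-.045,.094,.225]])[0];print(P);goal([P[0],P[1],.33]);goal(P)
E
```

```text
[[-0.     0.256  0.967]
 [-0.001  0.967 -0.256]
 [-1.    -0.001 -0.   ]]
turn [-2.96565443 -0.00388985  0.01454687]
[ 0.62781838 -0.03408291  0.225     ]
units [ -4.92 -19.88  24.63] t 0.2 F [-0.1  0.3 -0.6]
units [ -0.72 -19.87  24.63] t 0.2 F [-0.1  0.3 -0.6]
```

{"fn": "drive_tool", "kwargs": {
  "series": [
    {"x":-1.5,"ax":-1},
    {"x":-3,"y":-1,"z":1,"ax":-2},
    {"x":-4,"y":-2,"z":2,"ax":-2.97},
    {"x":-5,"y":-3,"z":3.2,"ax":-2.97},
    {"x":-5,"y":-4,"z":4.4,"ax":-2.97}
  ],
  "hand": 0
}}

```text
schema error: expected keys x, y, z, ax, ay, az
```

```bash
python3 - <<'E'
from h import *
print(rot(sensors.state()).round(3)); goal([.628,-.034,.33])
E
```

```text
[[-0.     0.256  0.967]
 [-0.001  0.967 -0.256]
 [-1.    -0.001 -0.   ]]
units [ -4.92 -19.88  24.63] t 0.2 F [-0.1  0.3 -0.6]
```

All six keys are required.

{"fn": "drive_tool", "kwargs": {
  "series": [
    {"x":-1.5,"y":0,"z":0,"ax":-1,"ay":0,"az":0},
    {"x":-3,"y":-1,"z":1,"ax":-2,"ay":0,"az":0},
    {"x":-4,"y":-2,"z":2,"ax":-2.97,"ay":0,"az":0},
    {"x":-5,"y":-3,"z":3.2,"ax":-2.97,"ay":0,"az":0},
    {"x":-5,"y":-4,"z":4.4,"ax":-2.97,"ay":0,"az":0}
  ],
  "hand": 0
}}

```text
time: 0.62
tool_pos: [0.2348, 0.489, 0.3352]
tool_rot: [0.708, 0.001, 0.706, 0.003]
contact_force: [1.1, 0.5, 1.0]
gripper_width: 0.295
```

```bash
python3 - <<'E'
from h import *
print(rot(sensors.state()).round(3)); goal([.628,-.034,.33])
E
```

```text
[[ 0.004 -0.003  1.   ]
 [ 0.006  1.     0.003]
 [-1.     0.006  0.004]]
units [  0.14 -20.96  15.67] t 0.62 F [1.1 0.5 1. ]
```

{"fn": "drive_tool", "kwargs": {
  "series": [
    {"x":0,"y":-1.2,"z":0.9,"ax":0,"ay":0,"az":0},
    {"x":0,"y":-2.4,"z":1.8,"ax":0,"ay":0,"az":0},
    {"x":0,"y":-3.6,"z":2.7,"ax":0,"ay":0,"az":0},
    {"x":0,"y":-4.8,"z":3.6,"ax":0,"ay":0,"az":0},
    {"x":0,"y":-6,"z":4.5,"ax":0,"ay":0,"az":0}
  ]
}}

```text
time: 1.03
tool_pos: [0.3473, 0.337, 0.3303]
tool_rot: [0.707, -0.0, 0.707, 0.0]
contact_force: [0.7, 0.2, -0.3]
gripper_width: -0.002
```

{"fn": "drive_tool", "kwargs": {
  "series": [
    {"x":0,"y":-1.2,"z":0.9,"ax":0,"ay":0,"az":0},
    {"x":0,"y":-2.4,"z":1.8,"ax":0,"ay":0,"az":0},
    {"x":0,"y":-3.6,"z":2.7,"ax":0,"ay":0,"az":0},
    {"x":0,"y":-4.8,"z":3.6,"ax":0,"ay":0,"az":0},
    {"x":0,"y":-6,"z":4.5,"ax":0,"ay":0,"az":0}
  ]
}}

```text
time: 1.45
tool_pos: [0.46, 0.1869, 0.3303]
tool_rot: [0.707, -0.0, 0.707, 0.0]
contact_force: [0.7, 0.8, -0.1]
gripper_width: 0.003
```

```bash
python3 - <<'E'
from h import *
print(rot(sensors.state()).round(3)); goal([.628,-.034,.33])
E
```

```text
[[ 0. -0.  1.]
 [ 0.  1.  0.]
 [-1.  0.  0.]]
units [ 0.01 -8.84  6.72] t 1.45 F [ 0.7  0.8 -0.1]
```

{"fn": "drive_tool", "kwargs": {
  "series": [
    {"x":0,"y":-1.2,"z":0.9,"ax":0,"ay":0,"az":0},
    {"x":0,"y":-2.4,"z":1.8,"ax":0,"ay":0,"az":0},
    {"x":0,"y":-3.6,"z":2.7,"ax":0,"ay":0,"az":0},
    {"x":0,"y":-4.8,"z":3.6,"ax":0,"ay":0,"az":0},
    {"x":0,"y":-6,"z":4.5,"ax":0,"ay":0,"az":0}
  ]
}}

```text
time: 1.87
tool_pos: [0.5726, 0.0369, 0.3301]
tool_rot: [0.707, 0.0, 0.707, 0.0]
contact_force: [0.9, 0.7, -0.1]
gripper_width: -0.001
```

{"fn": "drive_tool", "kwargs": {
  "series": [
    {"x":0,"y":-1.2,"z":1,"ax":0,"ay":0,"az":0},
    {"x":0,"y":-2.2,"z":1.8,"ax":0,"ay":0,"az":0},
    {"x":0,"y":-2.6,"z":2.2,"ax":0,"ay":0,"az":0},
    {"x":0,"y":-2.7,"z":2.2,"ax":0,"ay":0,"az":0},
    {"x":0,"y":-2.7,"z":2.2,"ax":0,"ay":0,"az":0}
  ]
}}

```text
time: 2.28
tool_pos: [0.6267, -0.0289, 0.3296]
tool_rot: [0.707, 0.0, 0.708, 0.0]
contact_force: [0.5, -1.0, -0.5]
gripper_width: -0.001
```

```bash
python3 - <<'E'
from h import *
goal([.628,-.034,.225])
for n in("scene","top"):
    f=cams.grab_frame(n); o=(250,90) if n=="top" else (260,160); i=f["img"][o[1]:o[1]+140,o[0]:o[0]+160]
    cv2.imwrite(f"pics/{n}1.png",cv2.resize(i,None,fx=4,fy=4,interpolation=cv2.INTER_CUBIC))
E
```

```text
units [ 4.19 -0.21  0.06] t 2.28 F [ 0.5 -1.  -0.5]
```

View pics/scene1.png

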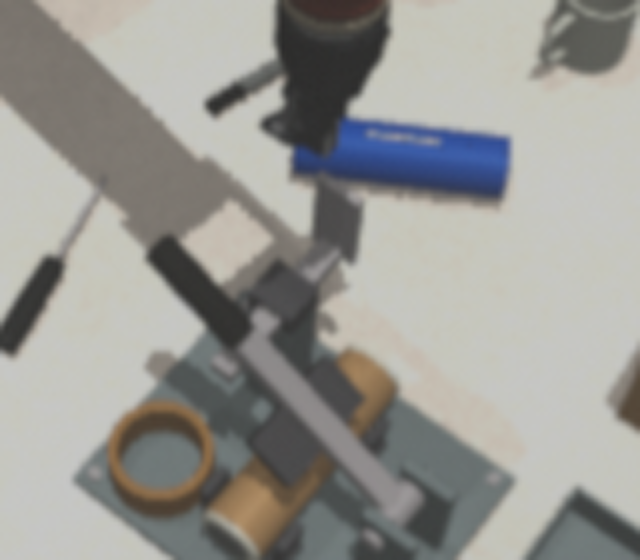

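View pics/top1.png

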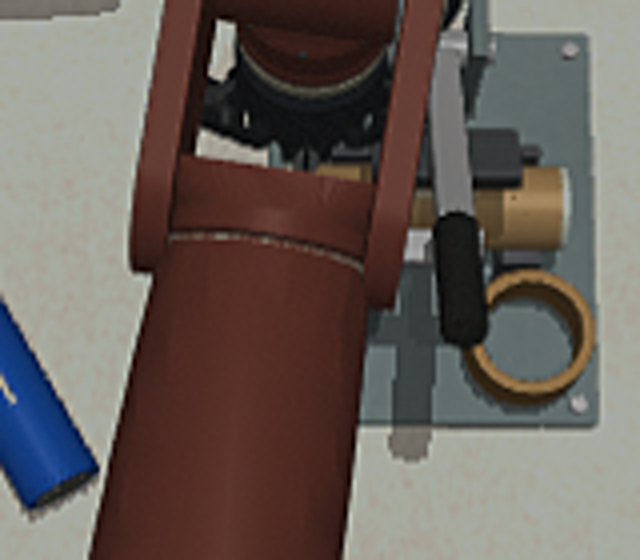

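The fingers are shut, with the tips at about (325,150) in the scene crop, just inside the tab at (338,220). Nothing has been disturbed, so I'm descending next to the tab.

{"fn": "drive_tool", "kwargs": {
  "series": [
    {"x":1,"y":-0.2,"z":0,"ax":0,"ay":0,"az":0},
    {"x":2,"y":-0.2,"z":0,"ax":0,"ay":0,"az":0},
    {"x":3,"y":-0.2,"z":0,"ax":0,"ay":0,"az":0},
    {"x":3.8,"y":-0.2,"z":0,"ax":0,"ay":0,"az":0},
    {"x":3.8,"y":-0.2,"z":0,"ax":0,"ay":0,"az":0}
  ]
}}

```text
time: 2.8
tool_pos: [0.6235, -0.0316, 0.2299]
tool_rot: [0.704, -0.0, 0.71, 0.001]
contact_force: [-0.1, -1.0, -1.1]
gripper_width: -0.001
```

{"fn": "drive_tool", "kwargs": {
  "series": [
    {"x":0,"y":0.3,"z":0,"ax":0,"ay":0,"az":0},
    {"x":0,"y":0.6,"z":0,"ax":0,"ay":0,"az":0},
    {"x":0,"y":0.9,"z":0,"ax":0,"ay":0,"az":0},
    {"x":0,"y":1.2,"z":0,"ax":0,"ay":0,"az":0},
    {"x":0,"y":1.2,"z":0,"ax":0,"ay":0,"az":0}
  ]
}}

```text
time: 3.22
tool_pos: [0.6275, -0.0019, 0.2371]
tool_rot: [0.708, -0.001, 0.706, 0.001]
contact_force: [0.2, 0.1, -0.4]
gripper_width: 0.001
```

```bash
python3 - <<'E'
from h import *
goal([.628,-.034,.225])
for n in("scene",):
    f=cams.grab_frame(n); o=(300,170); i=f["img"][o[1]:o[1]+90,o[0]:o[0]+100]
    cv2.imwrite(f"pics/{n}2.png",cv2.resize(i,None,fx=6,fy=6,interpolation=cv2.INTER_CUBIC))
    p=np.load("p.npy")
    for q in(0,.01,.02,.03): print(q,((proj(f,w(p,[[-.067,.125+q,.259],[-.023,.125+q,.259]]))-o)*6).round().tolist())
E
```

```text
units [ 0.49 -1.28  0.01] t 3.22 F [ 0.2  0.1 -0.4]
0 [[226.0, 200.0], [293.0, 245.0]]
0.01 [[237.0, 188.0], [305.0, 233.0]]
0.02 [[249.0, 175.0], [316.0, 220.0]]
0.03 [[260.0, 163.0], [327.0, 207.0]]
```

View pics/scene2.png

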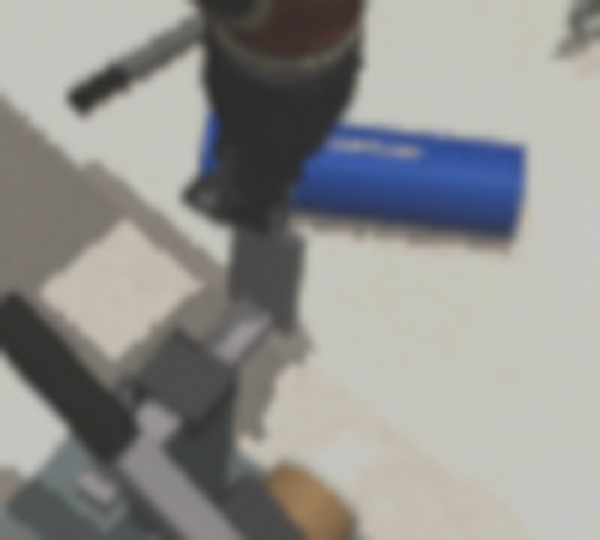

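```bash
python3 - <<'E'
from h import *
f=cams.grab_frame("scene");s=sensors.state();o=(300,170);p=np.load("p.npy");t=s["tool_pos"]
print(t,((proj(f,np.array([t,t+[0,.012,0],t+[0,-.012,0],t+[0,0,.02]]))-o)*6).round().tolist())
for q in(0.004,.008,.012,.016,.02):print(q,((proj(f,w(p,[[-.067,.12+q,.176],[-.023,.12+q,.176],[-.023,.12+q,.259],[-.067,.12+q,.259]]))-o)*6).round().tolist())
i=f["img"][o[1]+20:o[1]+65,o[0]+20:o[0]+70]
cv2.imwrite("pics/scene3.png",cv2.resize(cv2.convertScaleAbs(i,alpha=2.2),None,fx=12,fy=12,interpolation=cv2.INTER_CUBIC))
E
```

```text
[ 0.62724356 -0.00322437  0.2362794 ] [[255.0, 244.0], [269.0, 229.0], [242.0, 260.0], [257.0, 225.0]]
0.004 [[218.0, 281.0], [282.0, 325.0], [292.0, 247.0], [224.0, 202.0]]
0.008 [[222.0, 277.0], [287.0, 320.0], [297.0, 242.0], [229.0, 197.0]]
0.012 [[227.0, 272.0], [291.0, 315.0], [301.0, 236.0], [234.0, 192.0]]
0.016 [[231.0, 267.0], [295.0, 310.0], [306.0, 231.0], [238.0, 186.0]]
0.02 [[236.0, 262.0], [300.0, 305.0], [310.0, 226.0], [243.0, 181.0]]
```

View pics/scene3.png

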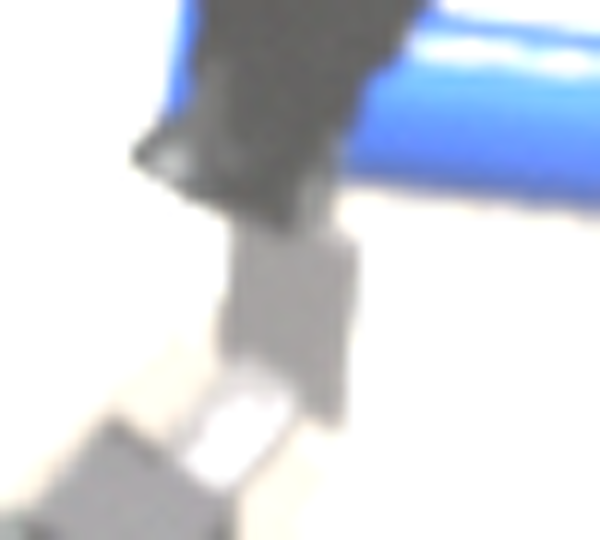

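The tip is in front of the tab's inner face and the catch is now at about 10–12 mm, so it is moving. I'll keep pushing.

{"fn": "drive_tool", "kwargs": {
  "series": [
    {"x":0,"y":0.35,"z":0,"ax":0,"ay":0,"az":0},
    {"x":0,"y":0.7,"z":0,"ax":0,"ay":0,"az":0},
    {"x":0,"y":1.05,"z":0,"ax":0,"ay":0,"az":0},
    {"x":0,"y":1.4,"z":0,"ax":0,"ay":0,"az":0},
    {"x":0,"y":1.5,"z":0,"ax":0,"ay":0,"az":0}
  ]
}}

```text
time: 3.73
tool_pos: [0.6268, 0.0353, 0.2352]
tool_rot: [0.707, -0.0, 0.707, 0.001]
contact_force: [0.4, 0.0, 0.4]
gripper_width: -0.002
```

```bash
python3 - <<'E'
from h import *
f=cams.grab_frame("scene");s=sensors.state();o=(320,190);p=np.load("p.npy");t=s["tool_pos"];print(t,s["contact_force"])
for q in(0.035,.04,.045,.05,.055):print(q,((proj(f,w(p,[[-.023,.12+q,.176],[-.023,.12+q,.259]]))-[320,170])*12).round().tolist())
i=f["img"][170:215,320:370]
cv2.imwrite("pics/scene4.png",cv2.resize(cv2.convertScaleAbs(i,alpha=2.2),None,fx=12,fy=12,interpolation=cv2.INTER_CUBIC))
E
```

```text
[0.6267975  0.03526268 0.23524652] [ 0.65501334  0.4533781  -0.27026839]
0.035 [[392.0, 573.0], [415.0, 414.0]]
0.04 [[403.0, 561.0], [426.0, 401.0]]
0.045 [[413.0, 549.0], [437.0, 389.0]]
0.05 [[424.0, 537.0], [448.0, 376.0]]
0.055 [[435.0, 525.0], [459.0, 364.0]]
```

View pics/scene4.png

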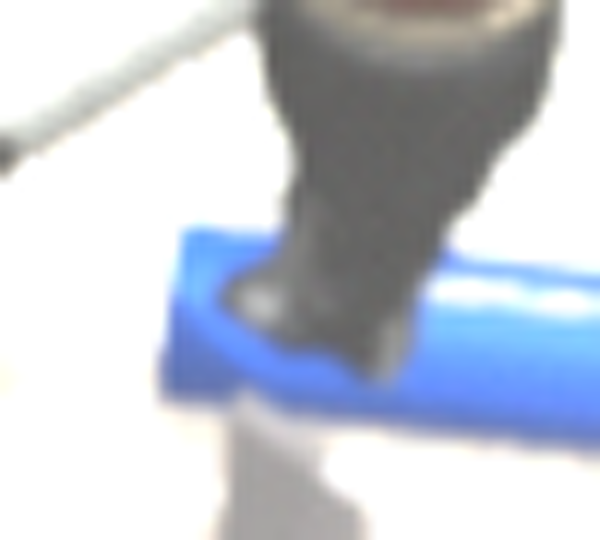

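```bash
python3 - <<'E'
from h import *
f=cams.grab_frame("scene");s=sensors.state();o=(310,160)
p=np.load("p.npy");t=s["tool_pos"];print(t)
print(((proj(f,t)-o)*10).round())
for q in(0.004,.01,.05):print(q,((proj(f,w(p,[[-.067,.12+q,.176],[-.023,.12+q,.176],[-.023,.12+q,.259],[-.067,.12+q,.259]]))-o)*10).round().tolist())
i=f["img"][160:220,310:380]
cv2.imwrite("pics/scene5.png",cv2.resize(cv2.convertScaleAbs(i,alpha=1.7),None,fx=10,fy=10,interpolation=cv2.INTER_CUBIC))
g=cams.grab_frame("top")["img"][90:210,270:400]
cv2.imwrite("pics/top5.png",cv2.resize(cv2.convertScaleAbs(g,alpha=1.7),None,fx=4.6,fy=4.6,interpolation=cv2.INTER_CUBIC))
E
```

```text
[0.62682489 0.03456949 0.23523706]
[[394. 429.]]
0.004 [[263.0, 569.0], [370.0, 642.0], [387.0, 511.0], [274.0, 436.0]]
0.01 [[274.0, 557.0], [381.0, 629.0], [398.0, 498.0], [286.0, 423.0]]
0.05 [[347.0, 476.0], [453.0, 547.0], [473.0, 414.0], [361.0, 340.0]]
```

View pics/scene5.png

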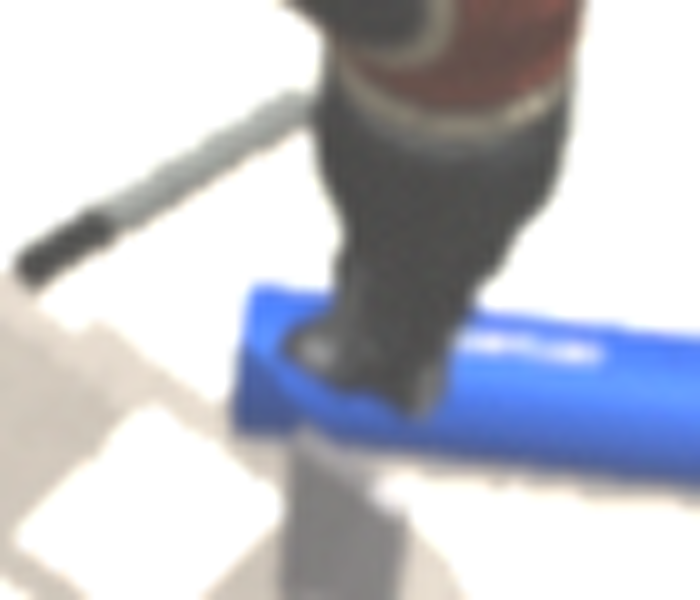

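View pics/top5.png

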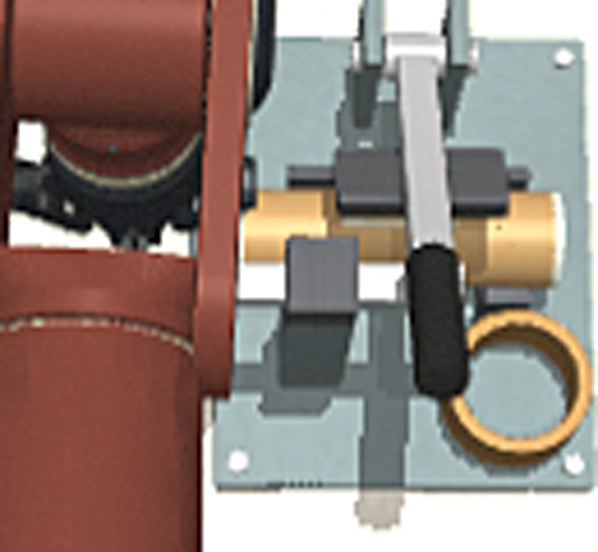

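```bash
python3 - <<'E'
from h import *
f=cams.grab_frame("scene");s=sensors.state();print(s["tool_pos"],s["contact_force"])
i=f["img"][150:250,290:400]
cv2.imwrite("pics/scene6.png",cv2.resize(cv2.convertScaleAbs(i,alpha=1.5),None,fx=6,fy=6,interpolation=cv2.INTER_LANCZOS4))
E
```

```text
[0.62686721 0.0337779  0.23526135] [ 0.41116247 -0.25644074 -0.33187529]
```

View pics/scene6.png

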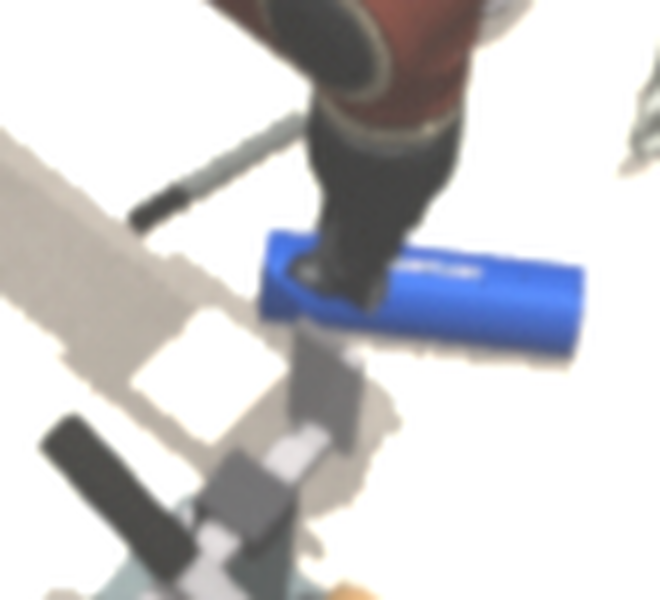

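```bash
python3 - <<'E'
from h import *
f=cams.grab_frame("scene");g=cams.grab_frame("top");s=sensors.state();t=s["tool_pos"];p=np.load("p.npy")
print("top tcp",proj(g,[t,t+[0,0,.08]]),"scene",proj(f,[t,t+[0,0,.08]]))
print("scene1 tcp",proj(f,[.6267,-.0289,.3296]))
i=g["img"][90:170,260:350]
cv2.imwrite("pics/top6.png",cv2.resize(cv2.convertScaleAbs(i,alpha=2.5),None,fx=7,fy=7,interpolation=cv2.INTER_LANCZOS4))
E
```

```text
top tcp [[299.83992678 144.42624932]
 [298.78490418 134.17134993]] scene [[349.21012988 203.14102001]
 [350.9128938  189.27850597]]
scene1 tcp [[338.96590044 200.29313722]]
```

View pics/top6.png

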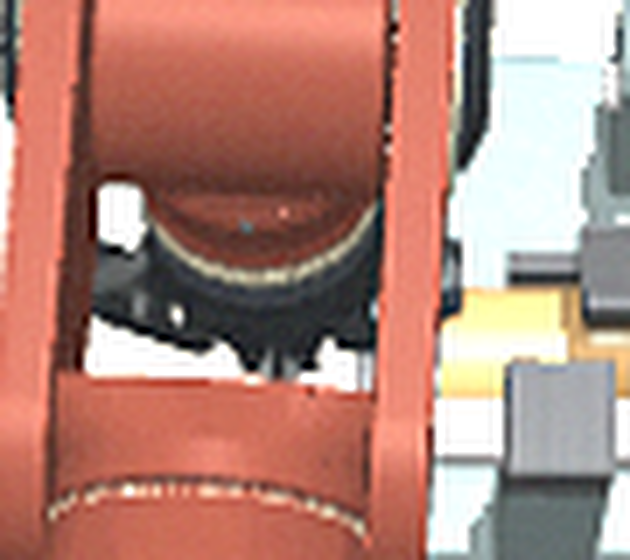

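```bash
python3 - <<'E'
from h import *
f=cams.grab_frame("scene");g=cams.grab_frame("top")
def tri(a,b): 
    r=least_squares(lambda P:np.r_[(proj(g,P)-a).ravel(),(proj(f,P)-b).ravel()],[.63,0,.25]);return r.x.round(4),r.fun.round(2)
print("tab mid",tri([313,141.4],[345,207.3])); print("tip",tri([300,143.6],[352,201.3]))
print("tab L",tri([313,149.8],[339.5,203.7]),"tab R",tri([313,133],[350.4,211]))
print(sensors.state()["time"])
E
```

```text
tab mid (array([0.6298, 0.0017, 0.2525]), array([-0.36, -0.31, -0.59,  0.17]))
tip (array([0.629 , 0.0354, 0.2427]), array([-1.06, -0.91, -1.73,  0.53]))
tab L (array([0.6084, 0.0017, 0.2527]), array([-0.34, -0.29, -0.56,  0.16])) tab R (array([0.6512, 0.0014, 0.2524]), array([-0.31, -0.26, -0.5 ,  0.15]))
4.1333
```

The catch has not moved: tab mid-top triangulates to y≈0.002, yet the tip is now past it at y≈0.035 with no force shown. I'll lift, go back to the arm side, lower deeper and push in small steps.

{"fn": "drive_tool", "kwargs": {
  "series": [
    {"x":-1.3,"y":0,"z":0,"ax":0,"ay":0,"az":0},
    {"x":-2.6,"y":0,"z":0,"ax":0,"ay":0,"az":0},
    {"x":-3.2,"y":-1.1,"z":0,"ax":0,"ay":0,"az":0},
    {"x":-3.2,"y":-2.3,"z":0,"ax":0,"ay":0,"az":0},
    {"x":-3.2,"y":-2.8,"z":0,"ax":0,"ay":0,"az":0}
  ]
}}

```text
time: 4.55
tool_pos: [0.6276, -0.0392, 0.3177]
tool_rot: [0.708, -0.0, 0.706, -0.001]
contact_force: [-1.4, 0.1, 0.2]
gripper_width: 0.002
```

{"fn": "drive_tool", "kwargs": {
  "series": [
    {"x":0.9,"y":0,"z":0,"ax":0,"ay":0,"az":0},
    {"x":1.8,"y":0,"z":0,"ax":0,"ay":0,"az":0},
    {"x":2.7,"y":0,"z":0,"ax":0,"ay":0,"az":0},
    {"x":3.6,"y":0,"z":0,"ax":0,"ay":0,"az":0},
    {"x":4.2,"y":0,"z":0,"ax":0,"ay":0,"az":0}
  ]
}}

```text
time: 4.97
tool_pos: [0.6254, -0.0362, 0.2066]
tool_rot: [0.706, 0.0, 0.709, 0.0]
contact_force: [-1.0, 0.0, -0.5]
gripper_width: 0.002
```

```bash
cat >> h.py <<'E'
def look(tag):
    f=cams.grab_frame("scene");s=sensors.state();print(s["time"],s["tool_pos"].round(4),s["contact_force"].round(1))
    i=f["img"][150:250,290:400]
    cv2.imwrite(f"pics/{tag}.png",cv2.resize(cv2.convertScaleAbs(i,alpha=1.5),None,fx=6,fy=6,interpolation=cv2.INTER_LANCZOS4))
E
python3 -c "
from h import *
look('s7')"
```

```text
5.0167 [ 0.624  -0.0359  0.2035] [-1.2 -0.3 -2.9]
```

View pics/s7.png

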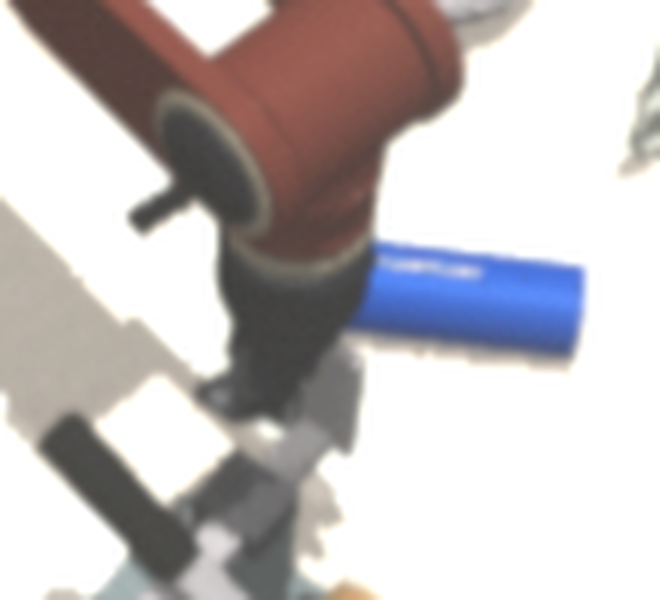

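Now the finger is clearly between the guide and the tab. I'll push gently in small steps.

{"fn": "drive_tool", "kwargs": {
  "series": [
    {"x":0,"y":0.2,"z":0,"ax":0,"ay":0,"az":0},
    {"x":0,"y":0.4,"z":0,"ax":0,"ay":0,"az":0},
    {"x":0,"y":0.6,"z":0,"ax":0,"ay":0,"az":0},
    {"x":0,"y":0.8,"z":0,"ax":0,"ay":0,"az":0},
    {"x":0,"y":1.0,"z":0,"ax":0,"ay":0,"az":0}
  ]
}}

```text
time: 5.43
tool_pos: [0.6281, -0.0114, 0.2125]
tool_rot: [0.708, -0.001, 0.706, -0.001]
contact_force: [0.9, -3.1, 1.9]
gripper_width: -0.003
```

{"fn": "drive_tool", "kwargs": {
  "series": [
    {"x":0,"y":0.2,"z":0,"ax":0,"ay":0,"az":0},
    {"x":0,"y":0.4,"z":0,"ax":0,"ay":0,"az":0},
    {"x":0,"y":0.6,"z":0,"ax":0,"ay":0,"az":0}
  ]
}}

```text
time: 5.68
tool_pos: [0.6274, 0.0038, 0.2114]
tool_rot: [0.708, -0.0, 0.706, -0.0]
contact_force: [1.4, -3.8, 3.1]
gripper_width: 0.0
```

```bash
python3 -c "
from h import *
look('s8')"
```

```text
5.7333 [0.6272 0.0049 0.211 ] [ 1.3 -2.7  0.9]
```

View pics/s8.png

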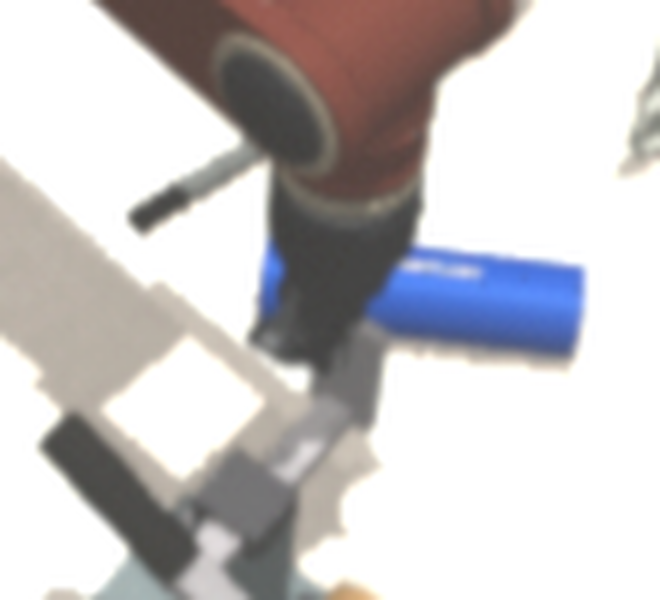

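It is now moving at the expected ~3 N, with the catch at about 25 mm. I'll continue to the stop.

{"fn": "drive_tool", "kwargs": {
  "series": [
    {"x":0,"y":0.25,"z":0,"ax":0,"ay":0,"az":0},
    {"x":0,"y":0.5,"z":0,"ax":0,"ay":0,"az":0},
    {"x":0,"y":0.75,"z":0,"ax":0,"ay":0,"az":0},
    {"x":0,"y":1.0,"z":0,"ax":0,"ay":0,"az":0},
    {"x":0,"y":1.0,"z":0,"ax":0,"ay":0,"az":0}
  ]
}}

```text
time: 6.15
tool_pos: [0.6267, 0.0304, 0.2101]
tool_rot: [0.707, -0.0, 0.707, 0.001]
contact_force: [0.1, -1.0, 0.5]
gripper_width: 0.002
```

```bash
python3 -c "
from h import *
look('s9')
f=cams.grab_frame('scene');p=np.load('p.npy')
for q in (.045,.05,.055): print(q,((proj(f,w(p,[[-.067,.12+q,.259],[-.023,.12+q,.259]]))-[290,150])*6).round().tolist())"
```

```text
6.2 [0.6263 0.0302 0.2096] [-0.4  0.2 -0.1]
0.045 [[331.0, 270.0], [398.0, 314.0]]
0.05 [[337.0, 264.0], [404.0, 308.0]]
0.055 [[342.0, 258.0], [410.0, 302.0]]
```

View pics/s9.png

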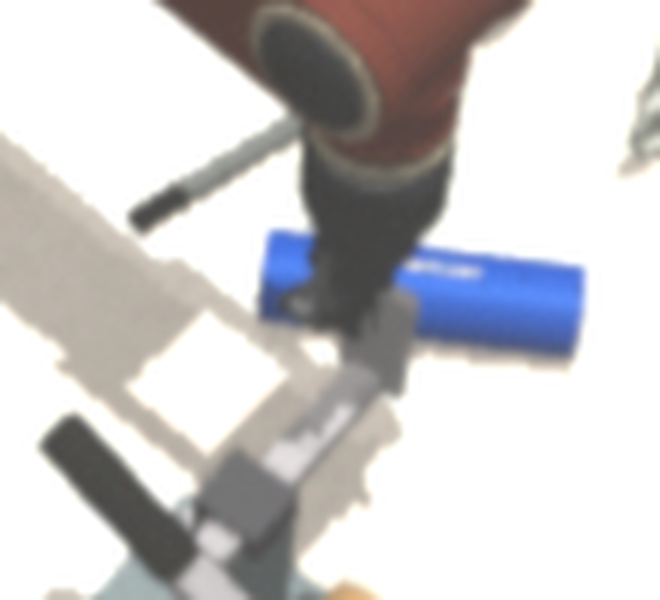

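{"fn": "drive_tool", "kwargs": {
  "series": [
    {"x":0,"y":0.1,"z":0,"ax":0,"ay":0,"az":0},
    {"x":0,"y":0.2,"z":0,"ax":0,"ay":0,"az":0},
    {"x":0,"y":0.25,"z":0,"ax":0,"ay":0,"az":0}
  ]
}}

```text
time: 6.5
tool_pos: [0.6262, 0.0347, 0.2093]
tool_rot: [0.706, -0.0, 0.708, -0.0]
contact_force: [-0.3, -5.8, -2.4]
gripper_width: -0.001
```

{"fn": "drive_tool", "kwargs": {
  "series": [
    {"x":0,"y":0.08,"z":0,"ax":0,"ay":0,"az":0},
    {"x":0,"y":0.12,"z":0,"ax":0,"ay":0,"az":0}
  ]
}}

```text
time: 6.67
tool_pos: [0.6262, 0.0347, 0.2093]
tool_rot: [0.706, -0.002, 0.708, -0.003]
contact_force: [-0.9, -14.7, -1.8]
gripper_width: -0.004
```

The catch is at its end stop: 14.7 N with no further motion. Back off, lift, then move over the grip.

{"fn": "drive_tool", "kwargs": {
  "series": [
    {"x":0,"y":-0.4,"z":0,"ax":0,"ay":0,"az":0},
    {"x":-1,"y":-0.6,"z":0,"ax":0,"ay":0,"az":0},
    {"x":-2.3,"y":-0.6,"z":0,"ax":0,"ay":0,"az":0},
    {"x":-3.6,"y":-0.6,"z":0,"ax":0,"ay":0,"az":0},
    {"x":-5,"y":-1.4,"z":0,"ax":0,"ay":0,"az":0}
  ]
}}

```text
time: 7.08
tool_pos: [0.6264, 0.0057, 0.3359]
tool_rot: [0.707, -0.0, 0.708, 0.003]
contact_force: [1.0, -0.1, 0.5]
gripper_width: 0.001
```

```bash
python3 - <<'E'
from h import *
p=np.load("p.npy")
for th in(.6,.45,.3,.15,.06,.0):
    n=np.array([np.sin(th),0,np.cos(th)]);g=np.array([.12-.255*np.cos(th),0,.1+.255*np.sin(th)])+.015*n;print(th,w(p,g).round(4))
goal([.585,-.1275,.32])
E
```

```text
0.6 [[ 0.5898 -0.1277  0.2564]]
0.45 [[ 0.5687 -0.1274  0.2244]]
0.3 [[ 0.5526 -0.1273  0.1897]]
0.15 [[ 0.5419 -0.1271  0.1529]]
0.06 [[ 0.5382 -0.1271  0.1303]]
0.0 [[ 0.5368 -0.1271  0.115 ]]
units [ 0.62 -5.32 -1.68] t 7.08 F [ 1.  -0.1  0.5]
```

{"fn": "drive_tool", "kwargs": {
  "series": [
    {"x":0,"y":-1.5,"z":-0.5,"ax":0,"ay":0,"az":0},
    {"x":0,"y":-3,"z":-1,"ax":0,"ay":0,"az":0},
    {"x":0,"y":-4.4,"z":-1.5,"ax":0,"ay":0,"az":0},
    {"x":0.3,"y":-5.1,"z":-1.7,"ax":0,"ay":0,"az":0},
    {"x":0.6,"y":-5.3,"z":-1.7,"ax":0,"ay":0,"az":0}
  ]
}}

```text
time: 7.5
tool_pos: [0.5839, -0.1321, 0.3211]
tool_rot: [0.708, 0.001, 0.706, -0.001]
contact_force: [-0.5, 0.3, -0.2]
gripper_width: 0.001
```

```bash
python3 -c "
from h import *
look('s10');goal([.587,-.1275,.275])
f=cams.grab_frame('scene');p=np.load('p.npy')
for q in (.045,.05,.055): print(q,((proj(f,w(p,[[-.067,.12+q,.259],[-.023,.12+q,.259]]))-[290,150])*6).round().tolist())
"
```

```text
7.55 [ 0.5836 -0.1312  0.3183] [-0.3  0.1 -1.8]
units [1.73 0.15 0.14] t 7.55 F [-0.3  0.1 -1.8]
0.045 [[331.0, 270.0], [398.0, 314.0]]
0.05 [[337.0, 264.0], [404.0, 308.0]]
0.055 [[342.0, 258.0], [410.0, 302.0]]
```

View pics/s10.png

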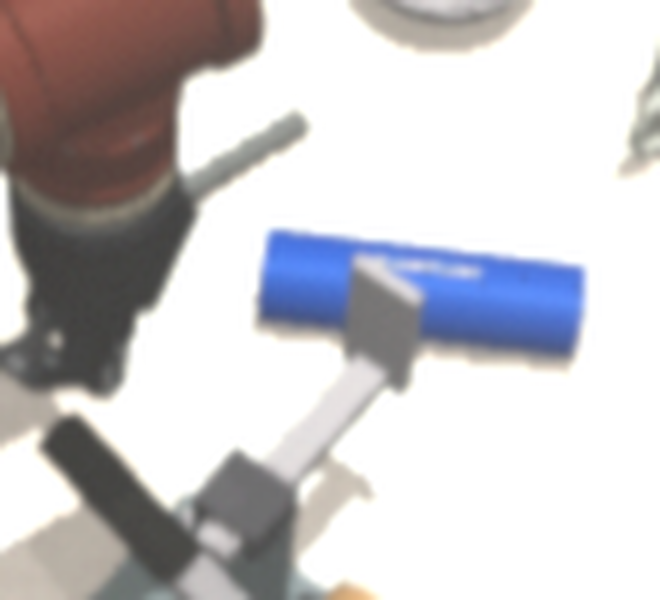

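The catch is fully back (tab top near (352–425, 258–300), matching 55 mm) and the arm is still up. I'm going down to the grip, following its arc.

{"fn": "drive_tool", "kwargs": {
  "series": [
    {"x":0.8,"y":0.12,"z":0.15,"ax":0,"ay":0,"az":0},
    {"x":1.6,"y":0.12,"z":0.15,"ax":0,"ay":0,"az":0},
    {"x":2.1,"y":0.12,"z":0.1,"ax":0,"ay":0,"az":0},
    {"x":2.6,"y":0.12,"z":0.0,"ax":0,"ay":0,"az":0},
    {"x":3.1,"y":0.12,"z":-0.2,"ax":0,"ay":0,"az":0}
  ]
}}

```text
time: 8.02
tool_pos: [0.5797, -0.1254, 0.2419]
tool_rot: [0.707, -0.0, 0.707, 0.001]
contact_force: [0.0, -0.2, -0.0]
gripper_width: 0.002
```

```bash
cat >>h.py <<'E'
def look2(tag):
    f=cams.grab_frame("scene");s=sensors.state();print(s["time"],s["tool_pos"].round(4),s["contact_force"].round(1))
    i=f["img"][180:320,270:400]
    cv2.imwrite(f"pics/{tag}.png",cv2.resize(cv2.convertScaleAbs(i,alpha=1.5),None,fx=4.2,fy=4.2,interpolation=cv2.INTER_LANCZOS4))
E
python3 -c "
from h import *
look2('s11');goal([.5526,-.1275,.19])"
```

```text
8.0667 [ 0.5776 -0.1251  0.2388] [ 0.2  0.1 -2.3]
units [ 1.96 -0.1  -0.99] t 8.07 F [ 0.2  0.1 -2.3]
```

View pics/s11.png

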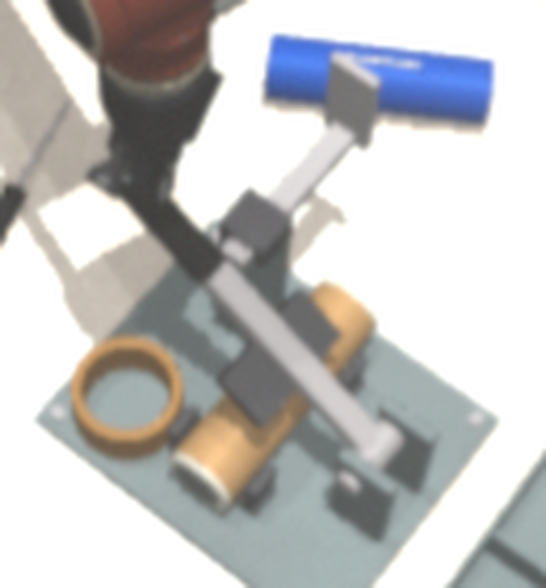

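The arm hasn't moved yet and there is no force. Contact comes lower on the finger than expected, as it did at the tab. I'll keep descending along the arc and watch the force.

{"fn": "drive_tool", "kwargs": {
  "series": [
    {"x":0.25,"y":-0.08,"z":0,"ax":0,"ay":0,"az":0},
    {"x":0.5,"y":-0.08,"z":0,"ax":0,"ay":0,"az":0},
    {"x":0.75,"y":-0.08,"z":-0.1,"ax":0,"ay":0,"az":0}
  ]
}}

```text
time: 8.32
tool_pos: [0.578, -0.1286, 0.2253]
tool_rot: [0.708, -0.0, 0.706, 0.0]
contact_force: [0.4, 0.4, 2.7]
gripper_width: 0.003
```

```bash
python3 -c "
from h import *
look2('s12')"
```

```text
8.3667 [ 0.5768 -0.1285  0.2235] [ 0.5 -0.2  0.9]
```

View pics/s12.png

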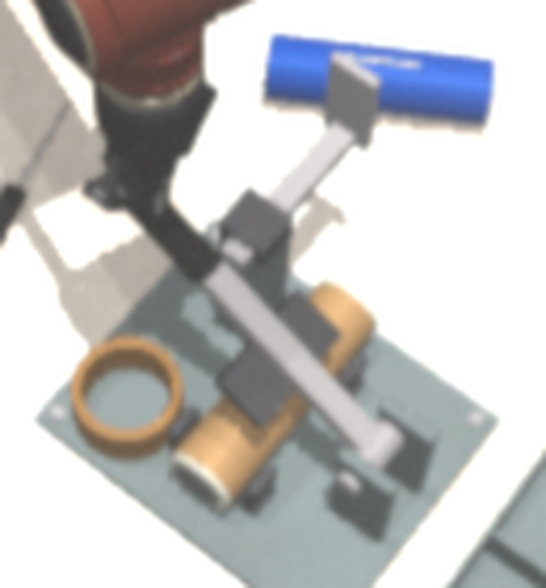

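Contact is starting (≈2.7 N up). I'll push on along the arc.

{"fn": "drive_tool", "kwargs": {
  "series": [
    {"x":0.3,"y":0,"z":-0.15,"ax":0,"ay":0,"az":0},
    {"x":0.6,"y":0,"z":-0.3,"ax":0,"ay":0,"az":0},
    {"x":0.9,"y":0,"z":-0.45,"ax":0,"ay":0,"az":0},
    {"x":1.2,"y":0,"z":-0.6,"ax":0,"ay":0,"az":0}
  ]
}}

```text
time: 8.7
tool_pos: [0.5614, -0.1286, 0.1934]
tool_rot: [0.707, -0.0, 0.707, 0.0]
contact_force: [-0.6, 0.3, 3.0]
gripper_width: -0.001
```

```bash
python3 -c "
from h import *
look2('s13')"
```

```text
8.75 [ 0.56   -0.1283  0.1912] [ 0.4 -0.4 -0.1]
```

View pics/s13.png

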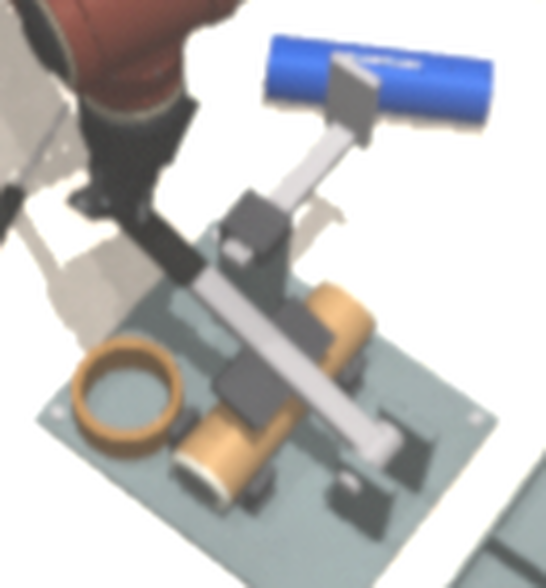

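The arm is moving: the grip/bar junction went from (215,270) to (195,280). I'll estimate its angle.

```bash
cat >>h.py <<'E'
def ang(u,r=.19):
    f=cams.grab_frame("scene");p=np.load("p.npy");u=np.array(u)/4.2+[270,180]
    for th in np.arange(.62,-.08,-.04):
        for h in(.01,):
            n=np.array([np.sin(th),0,np.cos(th)]);g=np.array([.12-r*np.cos(th),0,.1+r*np.sin(th)])+h*n
            print(round(.6-th,2),((proj(f,w(p,g))-[270,180])*4.2).round()[0])
E
python3 -c "
from h import *
ang([195,280])"
```

```text
-0.02 [220. 268.]
0.02 [215. 268.]
0.06 [210. 269.]
0.1 [206. 270.]
0.14 [201. 271.]
0.18 [198. 272.]
0.22 [194. 274.]
0.26 [191. 275.]
0.3 [188. 278.]
0.34 [186. 280.]
0.38 [183. 283.]
0.42 [181. 286.]
0.46 [180. 289.]
0.5 [179. 292.]
0.54 [178. 295.]
0.58 [177. 299.]
0.62 [177. 303.]
0.66 [177. 307.]
```

Joint ≈0.21 and the TCP sits about 20 mm below the grip's top surface, so pad contact should come near TCP z ≈0.11.

{"fn": "drive_tool", "kwargs": {
  "series": [
    {"x":0.5,"y":0.04,"z":-0.2,"ax":0,"ay":0,"az":0},
    {"x":1.0,"y":0.04,"z":-0.4,"ax":0,"ay":0,"az":0},
    {"x":1.5,"y":0.04,"z":-0.6,"ax":0,"ay":0,"az":0},
    {"x":2.0,"y":0.04,"z":-0.75,"ax":0,"ay":0,"az":0},
    {"x":2.4,"y":0.04,"z":-0.85,"ax":0,"ay":0,"az":0}
  ]
}}

```text
time: 9.22
tool_pos: [0.5396, -0.1272, 0.1318]
tool_rot: [0.707, 0.0, 0.708, 0.0]
contact_force: [1.3, -0.1, 1.7]
gripper_width: -0.002
```

```bash
python3 -c "
from h import *
look2('s14')"
```

```text
9.2667 [ 0.538  -0.1267  0.1295] [-0.  -0.4 -0.9]
```

View pics/s14.png

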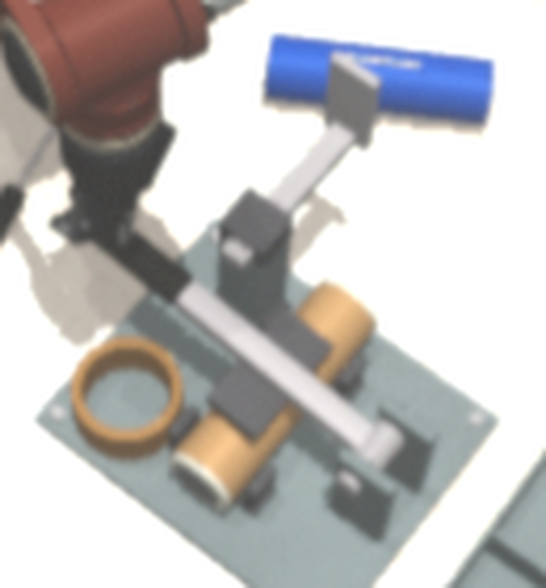

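Junction at (183,293) gives a joint of about 0.46. I'll continue gently.

{"fn": "drive_tool", "kwargs": {
  "series": [
    {"x":0.25,"y":0,"z":0,"ax":0,"ay":0,"az":0},
    {"x":0.5,"y":0,"z":0,"ax":0,"ay":0,"az":0},
    {"x":0.7,"y":0,"z":0,"ax":0,"ay":0,"az":0}
  ]
}}

```text
time: 9.52
tool_pos: [0.5405, -0.1275, 0.116]
tool_rot: [0.707, -0.0, 0.707, 0.0]
contact_force: [-0.9, 0.0, 1.7]
gripper_width: -0.001
```

{"fn": "drive_tool", "kwargs": {
  "series": [
    {"x":0.1,"y":0,"z":0,"ax":0,"ay":0,"az":0},
    {"x":0.15,"y":0,"z":0,"ax":0,"ay":0,"az":0}
  ]
}}

```text
time: 9.68
tool_pos: [0.5405, -0.1274, 0.1122]
tool_rot: [0.707, -0.0, 0.707, 0.0]
contact_force: [-0.0, 0.5, 1.8]
gripper_width: -0.001
```

{"fn": "drive_tool", "kwargs": {
  "series": [
    {"x":0.1,"y":0,"z":0,"ax":0,"ay":0,"az":0},
    {"x":0.15,"y":0,"z":0,"ax":0,"ay":0,"az":0}
  ]
}}

```text
time: 9.85
tool_pos: [0.5409, -0.1276, 0.1091]
tool_rot: [0.707, -0.0, 0.707, 0.0]
contact_force: [-1.0, -0.6, 1.3]
gripper_width: 0.001
```

```bash
python3 -c "
from h import *
look2('s15')"
```

```text
9.9 [ 0.5407 -0.1276  0.1089] [-0.8  0.3  0.9]
```

View pics/s15.png

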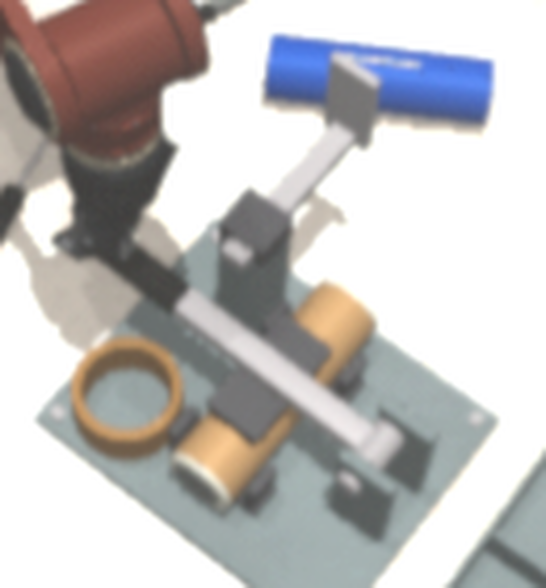

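{"fn": "drive_tool", "kwargs": {
  "series": [
    {"x":0.08,"y":0,"z":0,"ax":0,"ay":0,"az":0},
    {"x":0.15,"y":0,"z":0,"ax":0,"ay":0,"az":0}
  ]
}}

```text
time: 10.07
tool_pos: [0.5409, -0.1276, 0.1058]
tool_rot: [0.707, -0.0, 0.707, 0.0]
contact_force: [-3.0, 0.7, 11.8]
gripper_width: 0.001
```

{"fn": "drive_tool", "kwargs": {
  "series": [
    {"x":0.05,"y":0,"z":0,"ax":0,"ay":0,"az":0},
    {"x":0.1,"y":0,"z":0,"ax":0,"ay":0,"az":0}
  ]
}}

```text
time: 10.23
tool_pos: [0.541, -0.1277, 0.1054]
tool_rot: [0.707, -0.0, 0.707, 0.0]
contact_force: [-8.0, 1.7, 18.3]
gripper_width: -0.001
```

The force rises to 18 N with no further travel, so the pad is on the tube. I'll hold briefly, then lift straight off.

{"fn": "drive_tool", "kwargs": {
  "series": [
    {"x":0,"y":0,"z":0,"ax":0,"ay":0,"az":0},
    {"x":0,"y":0,"z":0,"ax":0,"ay":0,"az":0},
    {"x":0,"y":0,"z":0,"ax":0,"ay":0,"az":0},
    {"x":-0.3,"y":0,"z":0,"ax":0,"ay":0,"az":0},
    {"x":-1,"y":0,"z":0,"ax":0,"ay":0,"az":0}
  ]
}}

```text
time: 10.65
tool_pos: [0.5391, -0.1269, 0.1256]
tool_rot: [0.706, 0.0, 0.709, 0.001]
contact_force: [0.2, -0.7, 0.3]
gripper_width: 0.001
```

{"fn": "drive_tool", "kwargs": {
  "series": [
    {"x":-1,"y":0,"z":-0.2,"ax":0,"ay":0,"az":0},
    {"x":-2.3,"y":0,"z":-0.6,"ax":0,"ay":0,"az":0},
    {"x":-3.6,"y":0,"z":-1.2,"ax":0,"ay":0,"az":0},
    {"x":-5,"y":0,"z":-2,"ax":0,"ay":0,"az":0},
    {"x":-6,"y":0,"z":-3,"ax":0,"ay":0,"az":0}
  ]
}}

```text
time: 11.07
tool_pos: [0.466, -0.1277, 0.2809]
tool_rot: [0.708, -0.001, 0.706, -0.0]
contact_force: [-0.3, -0.9, 1.7]
gripper_width: 0.001
```

```bash
python3 -c "
from h import *
look2('s16');ang([0,0])
g=cams.grab_frame('top');cv2.imwrite('pics/top7.png',g['img'])"
```

```text
11.1167 [ 0.4648 -0.1285  0.287 ] [3.1 0.1 3.8]
-0.02 [220. 268.]
0.02 [215. 268.]
0.06 [210. 269.]
0.1 [206. 270.]
0.14 [201. 271.]
0.18 [198. 272.]
0.22 [194. 274.]
0.26 [191. 275.]
0.3 [188. 278.]
0.34 [186. 280.]
0.38 [183. 283.]
0.42 [181. 286.]
0.46 [180. 289.]
0.5 [179. 292.]
0.54 [178. 295.]
0.58 [177. 299.]
0.62 [177. 303.]
0.66 [177. 307.]
```

View pics/s16.png

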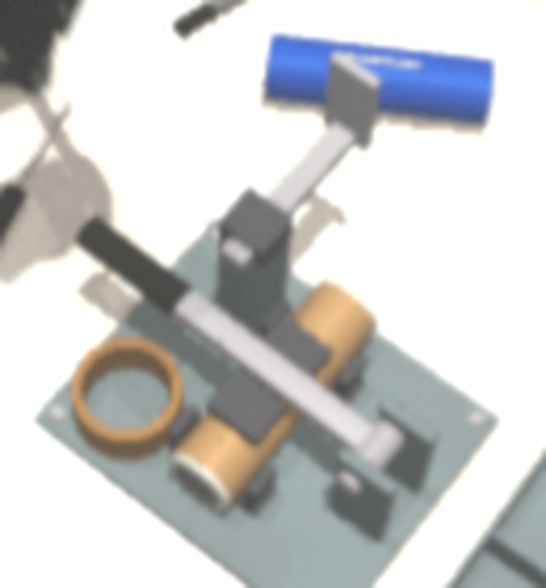

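View pics/top7.png

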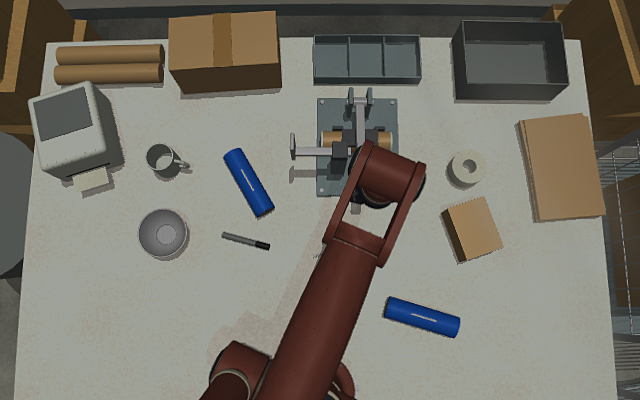

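{"fn": "drive_tool", "kwargs": {
  "series": [
    {"x":0,"y":0,"z":0,"ax":0,"ay":0,"az":0},
    {"x":0,"y":0,"z":0,"ax":0,"ay":0,"az":0},
    {"x":0,"y":0,"z":0,"ax":0,"ay":0,"az":0},
    {"x":0,"y":0,"z":0,"ax":0,"ay":0,"az":0}
  ]
}}

```text
time: 11.55
tool_pos: [0.4655, -0.1273, 0.2758]
tool_rot: [0.706, 0.0, 0.708, 0.001]
contact_force: [-0.1, -0.3, -0.2]
gripper_width: -0.006
```

```bash
python3 -c "
from h import *
look2('s17');a=cv2.imread('pics/s16.png');b=cv2.imread('pics/s17.png');print(abs(a[200:].astype(int)-b[200:]).max())
print(workorder.job_done())"
```

```text
11.6 [ 0.4655 -0.1274  0.2761] [-0.5  0.3 -0. ]
39
the job is handed in; nothing more can be done
None
```

I slid the safety catch fully back with the arm still up, then pushed the arm down until its pad met the tube. I let go, lifted clear and handed the job in at about 11.6 s; no verdict was reported.

**First attempt failed:** my first push on the catch, with the TCP at z 0.235 m, went past the tab without moving it. I backed off and repeated it about 25 mm lower, which worked. I didn't establish why. The fingers seemed to make contact about 20 mm or more behind the stated tip, and the same showed up on the arm's grip.

**Last checks:**
- **Catch:** it moved at about 3 N, then stopped dead at 14.7 N. The picture put the tab at about 55 mm, and it looked unchanged after I pressed the arm.
- **Clamp arm:** the force rose to 18 N with no further travel, which fits the pad resting on the tube. The picture gave an angle between 0.54 and about 0.6 rad, so the camera alone is too coarse to confirm the 0.60 limit. That it is within range rests mainly on the force.
- **Tube and other things:** by eye, the tube still lies in its cradle and none of the other things in view had moved. In the last top view the robot hid the tape roll and screwdriver. The scene view showed the tape roll in place and only part of the screwdriver.
- **At rest:** the robot was clear, with forces near zero. Comparing the last two scene pictures pixel by pixel gave a largest difference of 39. I handed in without looking into it; it may be the robot's moving shadow or image noise.

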